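# Stack a board module, spacer and heat sink in the assembly nest

### The arm

A 6-joint arm with a two-finger parallel gripper is mounted at the origin on the work surface. World frame = base frame: x ahead of the robot, y to its left, z up, the work surface at z = 0. Lengths are in m, angles in rad, forces in N, time in s.
With the tool pointing down it reaches from about 0.425 to 0.95 m from the base axis. Payload 14.7 kg.
Tool frame: the origin (TCP) lies between the finger pads; the fingertips stand 22 mm ahead of it and the grasp point (between the pads) lies 3 mm ahead of it (ctrl.finger_overhang is the distance from the TCP to the fingertips, in m); z points along the fingers, y is the line along which they close (so a half turn about z gives the same grasp; the last joint's range is limited). The gripper opens to 85 mm and grips with 20 to 120 N. Pads are 22 mm wide; open, the fingers measure 114 mm over their backs; the gripper's body (76 mm by 85 mm) begins 54 mm behind the grasp point. The pads swing forward as they close: fully open they stand 13 mm farther back than shut.
Start: joints at [1.07, 0.48, 1.596, -0, 1.065, -0.047], TCP at [0.285, 0.584, 0.214] pointing down, gripper open.
Joint ranges: [-2.75, 2.75], [-0.82, 2.05], [0.23, 2.67], [-1.56, 4.7], [0.09, 2.69], [-2.92, 2.92]. Speed limits (rad/s): [1.89, 1.89, 2.39, 3.01, 3.01, 3.01].

### API

Orientations are given as a unit quaternion [x, y, z, w].
In Python, from station import readout, imaging, close_job, finder, ctrl gives the robot as it stands.
- The arm moves only by the tool arm_command, never from a script. Its argument "rows" is a list of rows, each a list of 5 numbers: the opening, from -1 (shut) to 1 (fully open), then the shift along the tool's x, y, z as a fraction of full scale, then the turn about the tool's z as a fraction of full scale. In form: [[grip, x, y, z, roll], ...]. A call has 1 to 20 rows; each row shifts and turns the commanded pose from where the row before left it, along the tool's axes as they then stand; what a row does not reach is not made up. Full scale, the value 1, is 0.06 m for a shift and 5 degrees for a turn. A row lasts 1/8 s, in which the tool goes at most 62.5 mm and 10.7 degrees, less where a joint would pass 70% of its speed; a pose out of reach is approached as far as the arm can. A call with a number of a shift or a turn outside -1 to 1 is refused whole. A call with a gripper value outside its range is refused whole. The fingers move at their own pace and stop on an object; the grip force is fixed at half the most. Time passes only in rows, so rows that do not move let the fingers close. It gives the time, the measured TCP pose, the force, the opening and the grip force at its end, in the units of the state.
- readout.observe(): the state, without advancing time (a new reading comes with each control period).
- imaging.snapshot(name): name is "scene" or "top"; returns a dict with "img" (400x640x3 uint8, red, green, blue), "depth" (400x640 float32, m along the optical axis (not along the pixel's ray), 0 where there is no reading), "fx", "fy", "cx", "cy" (pixels), "k1" (the pictures are not rectified: a ray, as slopes to the right and down, at radius r is drawn at 1 + k1 r^2 times it, then the intrinsics apply), "rvec" (rotation vector, rad) and "tvec" (3), from world to camera coordinates, as OpenCV has them. Camera axes: x right, y down, z forward; pixel columns grow to the right and rows downward; lengths in m; the calibration is good to about 2 mm. A picture is of the moment at which its call begins.
- close_job(): hands the job in; it is judged then, once.
Trained networks look in a picture, given as the dict that the camera call returned (one of the last four; its "shot" number tells which), for a name from the list of things; names that differ only in an ending like _2 or _b are one class to them, and where a whole thing is asked for, a point or a joint stands for the part that bears it (a point fixed in the world has none). Each returns a list of dicts, best first, with "confidence" (0 to 1); they miss things now and then, are a little off and sometimes report something else, mostly with a low value. They report only what shows in the picture. A call takes as long as a camera call.
- finder.boxes_of(thing, picture): "bbox" ([left, top, right, bottom] in pixels, round what is visible of it).
The state is a dict: "time": time; "joints": joint angles; "qd": joint speeds; "joint_efforts": joint torques, N m; "tcp_pos": TCP position; "tcp_rot": TCP orientation; "wrist_force": force on the tool from outside, world axes, zero at the start; "moment": the same for the moment, N m; "width": finger opening in m; "grip_force": force on a finger pad.
Only numpy, scipy, OpenCV 4.12 (cv2) and the standard library are available. Lean on these libraries where they do the work, as an engineer would, in place of code of your own. Each camera call takes 0.05 s, during which the arm holds its last target. There are 200 camera calls.

### The job

The board module is already in the pocket of the blue assembly nest. Load the rest of the stack in order: first the white spacer frame into the pocket on top of the module, then the dark finned heat sink on top of the spacer, each lying flat and fully down in the pocket with the fins up. The parts may simply be pushed along their tracks into the pocket; leave the screwdriver, the loose green board, the black reel and the hand scanner where they are.

Things in the scene. Friction and masses are not known exactly. Their poses are not given: they have to be found in the camera images.
- nest: Blue assembly nest fixed to the bench, 120 mm (its x) by 320 mm (its y) by 46 mm high; origin at the centre of its underside, z up. A square pocket in its middle (see pocket); on its +y and -y sides a flat ledge, 40 mm above the bench, runs from the pocket's rim (y = 32 mm) to the open outer end (y = 160 mm): two tracks leading into the pocket.
- pocket (a point): Centre of the pocket's floor, 10 mm above the bench; axes as the nest's. The pocket is 64 x 64 mm. Its walls at x = +-32 mm rise to 46 mm above the bench, its rims at y = +-32 mm are level with the ledges (40 mm), so a part pushed past a rim tips down and drops in.
- track_plus (a point): Point on the +y ledge, on its centre line, 110 mm from the pocket's centre, 40 mm above the bench. Low aluminium rails (6 mm high, tops 46 mm above the bench) line the track: 84 mm apart from y = 160 to y = 62 mm, then narrowing to 64 mm at the pocket's rim.
- track_minus (a point): The same point on the -y ledge, whose track mirrors the other.
- module: Board module: silver case 60 x 60 x 16 mm with a green circuit board in its top, already lying in the pocket. Origin at the centre of its underside, z up. Its top is 14 mm below the ledges.
- spacer: White plastic square frame 60 x 60 x 8 mm, bars 8 mm wide, with a 44 mm square window (small chips on the module stand up into the window). Lies on one of the two ledges, slightly turned. Origin at the centre of its underside, z up. Seated on the module its origin is 26 mm above the bench.
- sink: Dark metal heat sink 60 x 60 x 18 mm: a 6 mm base plate with seven upright fins, 3 mm thick and 12 mm high, running along its y. Lies fins up on the other ledge, slightly turned. Origin at the centre of its underside, z up. Seated on the spacer its origin is 34 mm above the bench and its base plate is level with the ledges.
- screwdriver: Bystander: screwdriver with orange handle, 180 mm long, lying on the bench; leave alone.
- board: Bystander: bare green circuit board 90 x 60 x 4 mm (about 11 mm with its parts), lying on the bench; leave alone.
- reel: Bystander: black component reel, 90 mm across, 12 mm high, lying flat; leave alone.
- scanner: Bystander: dark hand-held code scanner, 175 mm long, 42 mm high, lying on the bench; leave alone.

How it is judged:
On the way, in this order (a step that is already met when the one before it is completed fails the run):
1. the spacer frame lies flat in the pocket on the module (horizontal distance between each of module, spacer and pocket below 0.005 m and z of module in the frame of pocket between -0.002 and 0.002 m and angle between each of module, spacer's own z axis and vertical below 0.05 rad and z of spacer in the frame of pocket between 0.014 and 0.018 m), for 0.2 s.
2. the heat sink lies flat in the pocket on the spacer (horizontal distance between each of spacer, sink and pocket below 0.005 m and z of spacer in the frame of pocket between 0.014 and 0.018 m and angle between each of spacer, sink's own z axis and vertical below 0.05 rad and z of sink in the frame of pocket between 0.022 and 0.026 m), for 0.2 s.
At the end, for the whole second after the job is handed in: Module, spacer and heat sink lie stacked in the pocket in that order, at rest: each centred within 5 mm of the pocket's centre, within 2 mm of its seated height (0, 16 and 24 mm above the pocket's floor) and tilted less than 0.05 rad, fins up (all of step 2 and horizontal distance between module and pocket below 0.005 m and z of module in the frame of pocket between -0.002 and 0.002 m and angle between module's own z axis and vertical below 0.05 rad and linear speed of each of module, spacer, sink below 0.02 m/s and angular speed of each of module, spacer, sink below 0.2 rad/s); the robot touches nothing.
It fails at once if a bystander (screwdriver, board, reel or scanner) is moved more than 30 mm (distance of any of screwdriver, board, reel, scanner from where it was at the start of the episode above 0.03 m).
It also fails if it takes over 48 s, if anything falls off the work surface, if the arm or the gripper's body presses on something with over 40 N, if the wrist force passes 120 N, or if a joint passes its speed limit or range.

## Working session

There is one attempt and no reset: what is moved stays moved. The work goes in short steps, Python scripts to look and compute and a tool call to move; the robot and the scene stay as the last step left them, time stands still between calls to the robot, and variables do not carry over. Pictures are saved under pics/ and viewed, at most 10 in all, crops included, and the job is handed in when it is done.

Besides the shell and the picture viewer there is one more tool, called after "Request:" in YAML: its name, and indented under it one key for each argument. arm_command: Moves the arm, as the interface text tells. Its arguments: {"type":"object","properties":{"rows":{"type":"array","items":{"type":"array","items":{"type":"number","minimum":-1,"maximum":1}}}},"required":["rows"]}

```bash
mkdir -p pics
cat > h.py <<'E'
import numpy as np, cv2
from scipy.spatial.transform import Rotation as R
def cloud(s):
    h,w=s["depth"].shape
    u,v=np.meshgrid(np.arange(w),np.arange(h))
    K=np.array([[s["fx"],0,s["cx"]],[0,s["fy"],s["cy"]],[0,0,1.]])
    p=np.stack([u,v],-1).reshape(-1,1,2).astype(np.float64)
    n=cv2.undistortPoints(p,K,np.array([s["k1"],0,0,0,0.])).reshape(h,w,2)
    z=s["depth"].astype(float)
    c=np.dstack([n[...,0]*z,n[...,1]*z,z])
    Rm=R.from_rotvec(np.ravel(s["rvec"])).as_matrix()
    W=(c-np.ravel(s["tvec"]))@Rm
    W[z==0]=np.nan
    return W
E
python3 - <<'E'
from station import *
import numpy as np,cv2
from h import *
for n in ["top","scene"]:
    s=imaging.snapshot(n); np.savez("s_"+n,**{k:v for k,v in s.items()})
    cv2.imwrite(f"pics/{n}0.png",s["img"][...,::-1])
    W=cloud(s)
    for t in ["nest","spacer","sink","module","scanner","reel","screwdriver","board"]:
        for b in finder.boxes_of(t,s)[:2]:
            x=[int(i) for i in b["bbox"]]; q=W[x[1]:x[3],x[0]:x[2]].reshape(-1,3)
            print(n,t,x,round(b["confidence"],2),np.round(np.nanmedian(q,0),3))
st=readout.observe(); print(st["time"],st["tcp_pos"],R.from_quat(st["tcp_rot"]).as_matrix().round(3),st["width"],ctrl.finger_overhang)
E
```

```text
top nest [232, 175, 350, 232] 0.59 [0.557 0.078 0.04 ]
top spacer [239, 198, 264, 215] 0.76 [0.549 0.184 0.041]
top module [275, 190, 301, 214] 0.67 [0.562 0.087 0.027]
top reel [429, 157, 466, 183] 0.68 [ 0.657 -0.359  0.012]
top screwdriver [474, 175, 503, 235] 0.72 [ 0.558 -0.471  0.002]
top board [176, 149, 212, 175] 0.91 [0.681 0.359 0.004]
top board [122, 213, 185, 260] 0.25 [0.468 0.455 0.003]
scene nest [296, 174, 388, 267] 0.82 [0.561 0.087 0.003]
scene spacer [346, 229, 372, 250] 0.75 [0.555 0.184 0.041]
scene spacer [239, 133, 263, 152] 0.46 [ 0.664 -0.374  0.009]
scene sink [308, 179, 334, 200] 0.62 [ 0.56  -0.032  0.046]
scene module [329, 207, 352, 225] 0.51 [0.554 0.079 0.027]
scene scanner [404, 283, 468, 323] 0.62 [0.474 0.45  0.003]
scene reel [238, 134, 267, 152] 0.84 [ 0.661 -0.37   0.009]
scene reel [244, 113, 270, 119] 0.28 [ 0.59  -0.481  0.018]
scene screwdriver [246, 115, 276, 120] 0.67 [ 0.577 -0.473  0.013]
scene board [337, 298, 373, 333] 0.78 [0.683 0.362 0.002]
0.9 [0.2849182  0.58422567 0.2140997 ] [[-0.899  0.438 -0.   ]
 [ 0.438  0.899  0.   ]
 [ 0.     0.    -1.   ]] 0.08495616940540733 0.022
```

Run:
```python
import numpy as np,cv2
from h import *
for n in ["top","scene"]:
    s=dict(np.load(f"s_{n}.npz")); W=cloud(s); img=s["img"].astype(int)
    m=(abs(W[...,0]-.56)<.15)&(abs(W[...,1]-.08)<.22)&(W[...,2]>.034)&(W[...,2]<.075)
    q=W[m]; print(n,"nest",m.sum(),cv2.minAreaRect((q[:,:2]*1000).astype(np.float32)))
    blue=m&(img[...,2]>img[...,0]+50)
    q=W[blue]; print("blue",blue.sum(),cv2.minAreaRect((q[:,:2]*1000).astype(np.float32)))
    wh=m&(img.min(-1)>170)&(W[...,1]>.13)
    q=W[wh]; print("white",len(q),q.mean(0) if len(q) else 0)
    if len(q): print(cv2.minAreaRect((q[:,:2]*1000).astype(np.float32)))
    hi=m&(W[...,2]>.0495)
    q=W[hi]; print("hi",len(q),np.median(q,0));print(cv2.minAreaRect((q[:,:2]*1000).astype(np.float32)))
a=cv2.imread("pics/top0.png")[165:242,225:357]; b=cv2.imread("pics/scene0.png")[165:275,285:400]
cv2.imwrite("pics/a.png",np.vstack([cv2.resize(a,(800,467),interpolation=2)]))
cv2.imwrite("pics/b.png",cv2.resize(b,(627,600),interpolation=2))
```

```text
top nest 4711 ((558.486083984375, 76.48784637451172), (120.96793365478516, 320.9292907714844), 6.207763671875)
blue 2575 ((557.7587280273438, 76.406982421875), (119.07512664794922, 318.44384765625), 6.125185012817383)
white 359 [0.54633318 0.1820689  0.04721068]
((547.3089599609375, 179.79415893554688), (98.8199462890625, 108.13420867919922), 5.34052848815918)
hi 345 [ 0.56745152 -0.02610389  0.05638942]
((558.6304321289062, 78.0413818359375), (115.23147583007812, 306.0265197753906), 2.773554563522339)
scene nest 3036 ((558.741943359375, 76.96761322021484), (122.94910430908203, 324.13525390625), 6.289661884307861)
blue 1667 ((559.1688842773438, 76.76769256591797), (121.87947082519531, 323.5633850097656), 6.107132434844971)
white 175 [0.55155262 0.18553469 0.04597317]
((547.3814697265625, 182.83642578125), (97.66775512695312, 105.0745849609375), 4.940008640289307)
hi 216 [ 0.56807668 -0.02809252  0.05505362]
((557.0597534179688, 77.18504333496094), (115.07025146484375, 279.0326232910156), 2.705160140991211)
```

View pics/a.png

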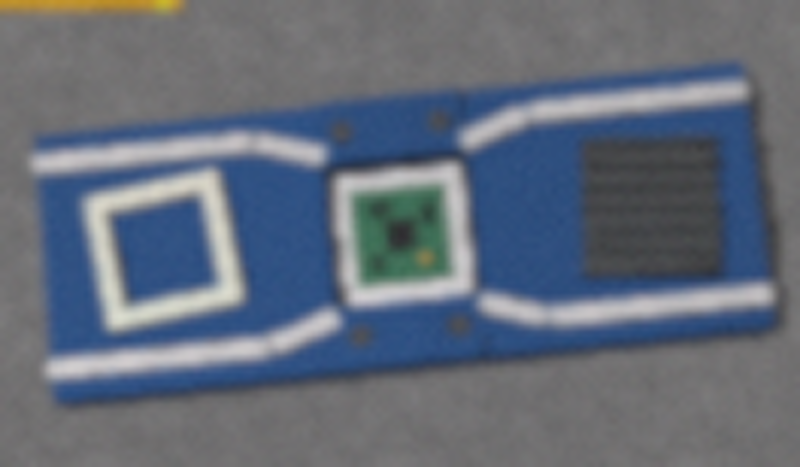

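View pics/b.png

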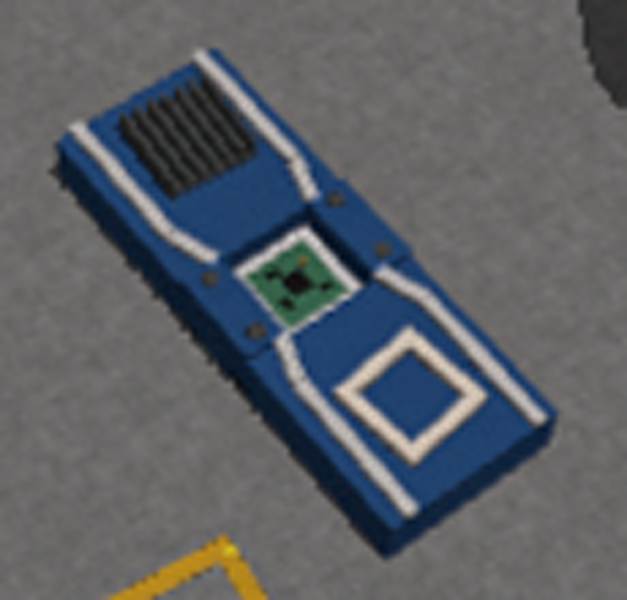

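View pics/top0.png

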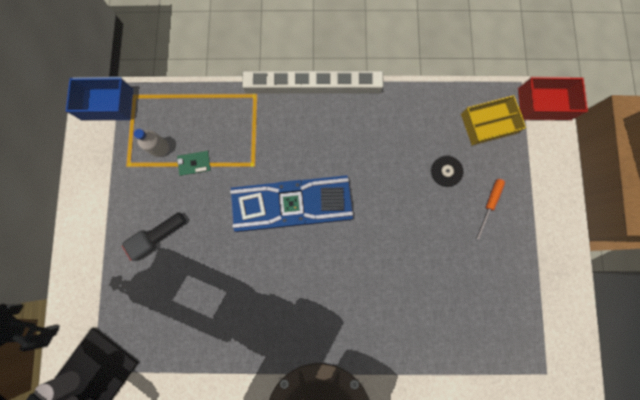

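The pictures show the nest turned about +6°. The spacer is on the +y ledge (crop a, about 163,250), the module is in the pocket (400,230), and the sink is on the −y ledge (652,207). The bystanders are all well away from the nest.

```bash
cat >> h.py <<'E'
NC=np.array([.5586,.0767]); NY=np.radians(6.2)
def nestf(W):
    d=W[...,:2]-NC; c,s=np.cos(NY),np.sin(NY)
    return np.dstack([c*d[...,0]+s*d[...,1],-s*d[...,0]+c*d[...,1],W[...,2]])
def toW(x,y):
    c,s=np.cos(NY),np.sin(NY); return NC+np.array([c*x-s*y,s*x+c*y])
def rect(q):
    r=cv2.minAreaRect((q[:,:2]*1000).astype(np.float32)); a=r[2]; a=a-90 if a>45 else a
    return np.round([*r[0],*r[1],a],1)
def plan(x,y,z,yaw_deg,st):
    """deltas in tool axes; yaw = world angle of tool y"""
    M=R.from_quat(st["tcp_rot"]).as_matrix(); d=M.T@(np.array([x,y,z])-st["tcp_pos"])
    cur=np.degrees(np.arctan2(M[1,1],M[0,1])); t=-((yaw_deg-cur+90)%180-90)
    print("cur yaw",round(cur,2),"tool-axis mm",np.round(d*1000,1),"units",np.round(d/.06,3),"turn units",round(t/5,3),"|now",np.round(st["tcp_pos"],4),"t",round(st["time"],2))
E
python3 - <<'E'
from h import *
from station import readout
for n in ["top","scene"]:
    s=dict(np.load(f"s_{n}.npz")); W=cloud(s); N=nestf(W); img=s["img"].astype(int)
    wall=(abs(N[...,0])<.036)
    sp=wall&(N[...,1]>.068)&(N[...,1]<.155)&(N[...,2]<.07)&(img[...,0]>img[...,2]-15)&(img[...,0]>110)
    sk=wall&(N[...,1]<-.065)&(N[...,1]>-.158)&(N[...,2]<.07)&(img.max(-1)<100)&(img[...,2]<img[...,0]+25)
    mo=(abs(N[...,0])<.036)&(abs(N[...,1])<.036)&(img.min(-1)>130)
    for k,m in (("spacer",sp),("sink",sk),("module",mo)): print(n,k,m.sum(),rect(N[m]),np.median(N[m],0).round(4), N[m].mean(0).round(4))
st=readout.observe()
print(toW(0,.108)); plan(*toW(0,.108),.15,96.2,st)
E
```

```text
top spacer 273 [  1.1 105.   59.8  62.2   6.6] [0.0006 0.1041 0.048 ] [0.0012 0.1041 0.0474]
top sink 473 [  -4.1 -111.2   58.7   57.2   -5.3] [-0.004  -0.1114  0.049 ] [-0.0033 -0.1115  0.0515]
top module 247 [-0.9 -0.  71.2 69.8  0.9] [-0.0018 -0.0024  0.0265] [-0.0011 -0.0009  0.0276]
scene spacer 189 [  2.3 104.1  61.8  64.7   5.2] [0.0029 0.1071 0.0467] [0.0025 0.1059 0.0462]
scene sink 319 [  -2.3 -111.9   67.8   60.3   -6.4] [-0.0016 -0.107   0.0507] [-0.0012 -0.107   0.0509]
scene module 74 [-1.1 -0.6 67.9 68.3 -0.3] [-0.018  -0.0119  0.0254] [-0.0092 -0.0057  0.0261]
[0.54693607 0.1840683 ]
cur yaw 64.0 tool-axis mm [-410.9 -244.8   64.1] units [-6.849 -4.079  1.068] turn units -6.441 |now [0.2849 0.5842 0.2141] t 0.9
```

Request:
arm_command:
  rows:
    - [1,0,0,0,-0.96]
    - [1,0,0,0,-0.96]
    - [1,0,0,0,-0.96]
    - [1,0,0,0,-0.96]
    - [1,0,0,0,-0.96]
    - [1,0,0,0,-0.96]
    - [1,0,0,0,-0.96]
    - [1,0,0,0,-0.96]

```text
time: 1.9
tcp_pos: [0.2849, 0.5842, 0.2141]
tcp_rot: [-0.109, 0.994, -0.0, -0.0]
wrist_force: [1.0, 0.3, -0.1]
width: 0.0855
grip_force: 0.0
```

Run:
```python
from h import *
from station import readout
st=readout.observe(); p=toW(.0012,.1048); print(p); plan(*p,.15,102.4,st); print(st["wrist_force"],st["joints"])
```

```text
[0.54847465 0.18101662]
cur yaw 102.56 tool-axis mm [-169.6 -450.9   64.1] units [-2.826 -7.514  1.068] turn units 0.032 |now [0.2849 0.5842 0.2141] t 1.9
[ 0.98090462  0.28492129 -0.1199904 ] [ 1.07042344e+00  4.80198678e-01  1.59630224e+00 -8.14166621e-07
  1.06511487e+00 -7.19602718e-01]
```

Request:
arm_command:
  rows:
    - [1,-0.283,-0.751,0.06,0]
    - [1,-0.283,-0.751,0.06,0]
    - [1,-0.283,-0.751,0.06,0]
    - [1,-0.283,-0.751,0.06,0]
    - [1,-0.283,-0.751,0.06,0]
    - [1,-0.283,-0.751,0.06,0]
    - [1,-0.283,-0.751,0.06,0]
    - [1,-0.283,-0.751,0.06,0]
    - [1,-0.283,-0.751,0.06,0]
    - [1,-0.283,-0.751,0.06,0]
    - [1,0,0,0,0]
    - [1,0,0,0,0]

```text
time: 3.4
tcp_pos: [0.5473, 0.1806, 0.1781]
tcp_rot: [-0.108, 0.994, 0.0, -0.0]
wrist_force: [-0.6, 0.3, -0.5]
width: 0.0855
grip_force: 0.0
```

Run:
```python
from h import *
from station import readout
st=readout.observe(); p=toW(.0012,.1048); plan(*p,.0645,102.4,st); print(st["wrist_force"],st["joints"])
```

```text
cur yaw 102.36 tool-axis mm [-1.300e+00  1.000e-01  1.136e+02] units [-0.021  0.002  1.893] turn units -0.009 |now [0.5473 0.1806 0.1781] t 3.4
[-0.55641259  0.27798021 -0.54255845] [ 2.66057384e-01  4.17650571e-01  1.80642359e+00  2.68107080e-04
  9.17825039e-01 -1.52056553e+00]
```

Request:
arm_command:
  rows:
    - [1,-0.011,0,0.6,0]
    - [1,-0.01,0,0.6,0]
    - [1,0,0,0.4,0]
    - [1,0,0,0.19,0]
    - [1,0,0,0,0]
    - [0.3,0,0,0,0]
    - [0.3,0,0,0,0]
    - [0.3,0,0,0,0]
    - [0.3,0,0,0,0]
    - [0.3,0,0,0,0]

```text
time: 4.65
tcp_pos: [0.5488, 0.1808, 0.0708]
tcp_rot: [-0.108, 0.994, 0.0, 0.0]
wrist_force: [-0.1, 0.1, 0.1]
width: 0.0554
grip_force: 0.0
```

Run:
```python
from h import *
from station import readout,imaging
st=readout.observe(); p=toW(.0012,.1048); plan(*p,.0645,102.4,st); print(st["wrist_force"],st["width"])
s=imaging.snapshot("scene"); cv2.imwrite("pics/c.png",cv2.resize(s["img"][150:280,270:430,::-1],(738,600),interpolation=2))
```

```text
cur yaw 102.39 tool-axis mm [0.3 0.3 6.3] units [0.005 0.004 0.105] turn units -0.001 |now [0.5488 0.1808 0.0708] t 4.65
[-0.0552285   0.05427496  0.07616479] 0.05536893327383091
```

View pics/c.png

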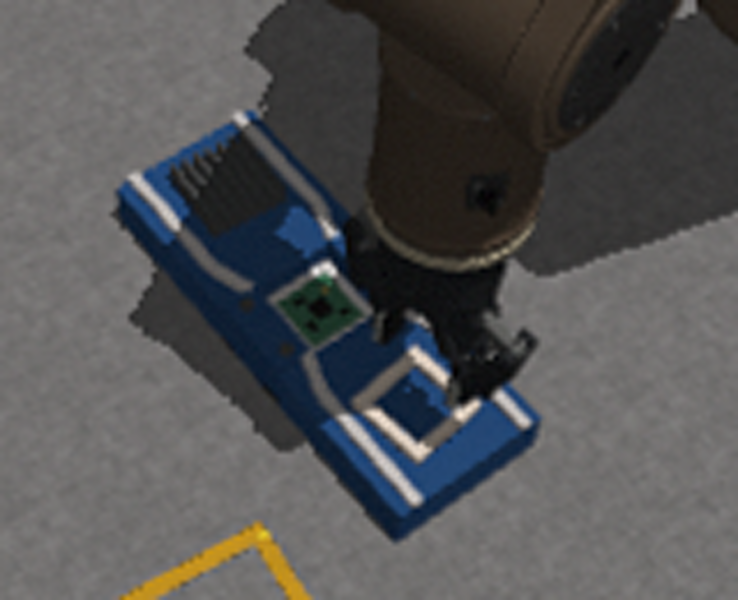

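The picture shows the fingers standing above the spacer (about 440,400). The width of 55 mm confirms that the tips passed over it, so I'll open, go lower and grasp.

Request:
arm_command:
  rows:
    - [1,0.005,0.004,0,0]
    - [1,0,0,0,0]
    - [1,0,0,0,0]
    - [1,0,0,0.19,0]
    - [1,0,0,0,0]
    - [0.6,0,0,0,0]
    - [0.3,0,0,0,0]
    - [0,0,0,0,0]
    - [-0.2,0,0,0,0]
    - [-0.2,0,0,0,0]

```text
time: 5.95
tcp_pos: [0.5484, 0.181, 0.0594]
tcp_rot: [-0.108, 0.994, 0.0, 0.0]
wrist_force: [0.6, -0.2, 0.2]
width: 0.0345
grip_force: 0.0
```

Run:
```python
from h import *
from station import readout,imaging
st=readout.observe(); print(st["wrist_force"],st["width"],st["tcp_pos"])
s=imaging.snapshot("scene"); cv2.imwrite("pics/d.png",cv2.resize(s["img"][190:270,310:420,::-1],(800,582),interpolation=2))
W=cloud(s); N=nestf(W); img=s["img"].astype(int)
sp=(abs(N[...,0])<.036)&(N[...,1]>.068)&(N[...,1]<.155)&(N[...,2]<.07)&(img[...,0]>img[...,2]-15)&(img[...,0]>110)
print(rect(N[sp]))
```

```text
[ 0.57229134 -0.15100911  0.16272183] 0.034462968207797186 [0.54843977 0.1810392  0.059361  ]
[  2.3 107.5  61.8  58.8   7.2]
```

View pics/d.png

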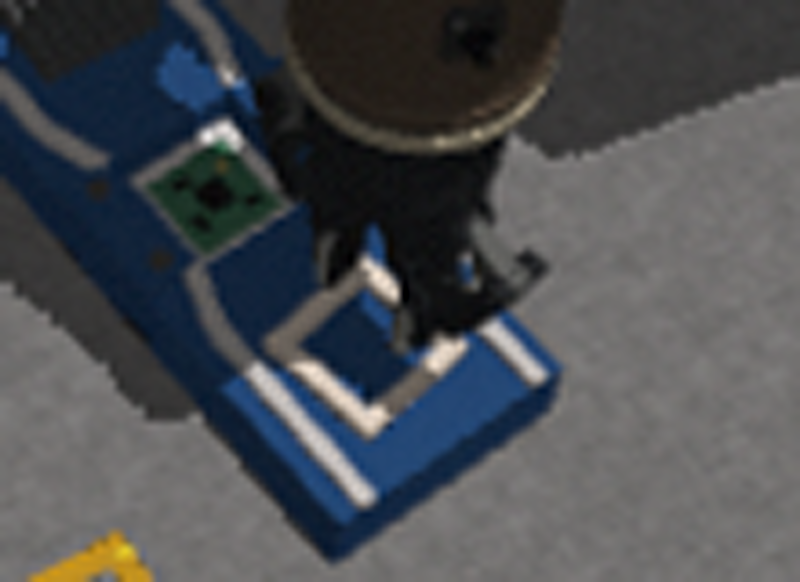

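The tips are still above the frame (about 400,340), so the overhang is less than I assumed. I'll lower another 8 mm.

Request:
arm_command:
  rows:
    - [1,0,0,0,0]
    - [1,0,0,0,0]
    - [1,0,0,0,0]
    - [1,0,0,0,0]
    - [1,0,0,0.13,0]
    - [1,0,0,0,0]
    - [0.6,0,0,0,0]
    - [0.4,0,0,0,0]
    - [0.3,0,0,0,0]
    - [0.3,0,0,0,0]

```text
time: 7.25
tcp_pos: [0.5485, 0.181, 0.0516]
tcp_rot: [-0.108, 0.994, 0.0, 0.0]
wrist_force: [-0.2, -0.0, 0.1]
width: 0.0555
grip_force: 0.0
```

Run:
```python
from h import *
from station import readout,imaging
s=imaging.snapshot("scene"); cv2.imwrite("pics/e.png",cv2.resize(s["img"][190:270,310:420,::-1],(800,582),interpolation=2))
W=cloud(s); N=nestf(W); img=s["img"].astype(int)
dk=(abs(N[...,0])<.05)&(N[...,1]>.03)&(N[...,1]<.19)&(img.max(-1)<60)&(N[...,2]>.043)&(N[...,2]<.09)
v,u=np.nonzero(dk); o=np.argsort(N[dk][:,2])[::6][:25]
for i in o: print(u[i],v[i],(N[v[i],u[i]]*1000).round(0))
```

```text
340 229 [32. 47. 43.]
333 228 [49. 33. 47.]
351 227 [15. 76. 77.]
355 225 [ 2. 79. 81.]
355 224 [ 2. 78. 85.]
356 223 [-1. 79. 89.]
```

View pics/e.png

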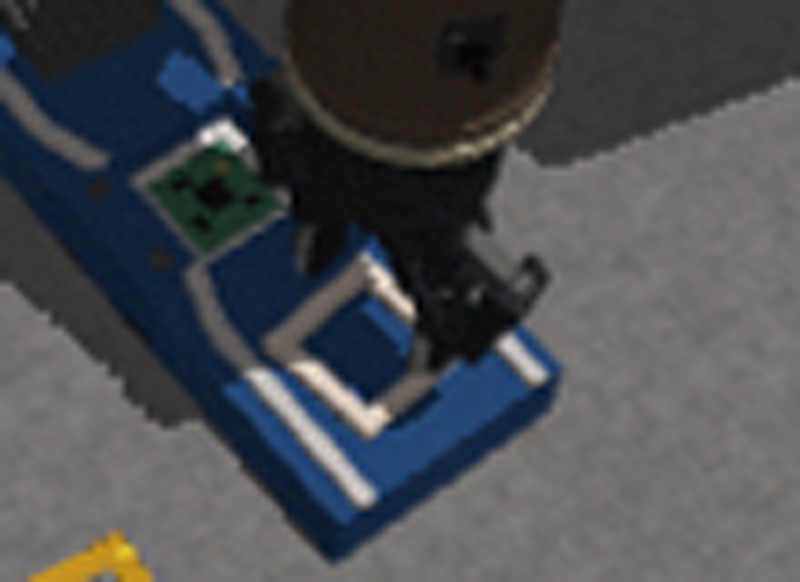

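Run:
```python
from h import *
from station import readout,imaging
s=imaging.snapshot("scene")
W=cloud(s); N=nestf(W); img=s["img"].astype(int)
for v in list(range(222,230))+list(range(234,243,1)):
    r=range(348,357) if v<231 else range(364,376)
    print(v,[(u,img[v,u].max(),*(int(t) if t==t else -1 for t in N[v,u]*1000)) for u in r][::2])
st=readout.observe(); print(st["joints"],st["tcp_pos"])
# top view high points
s=imaging.snapshot("top"); W=cloud(s);N=nestf(W); img=s["img"].astype(int)
m=(abs(N[...,0])<.05)&(N[...,1]>.03)&(N[...,1]<.19)&(N[...,2]>.052)&(img.max(-1)<80)
print(m.sum(), np.percentile(N[m],[0,5,50,95,100],axis=0).round(3))
```

```text
222 [(348, np.int64(57), -4, 40, 39), (350, np.int64(36), -11, 42, 35), (352, np.int64(49), 14, 77, 107), (354, np.int64(11), 7, 78, 101), (356, np.int64(14), 0, 78, 94)]
223 [(348, np.int64(58), 0, 45, 43), (350, np.int64(39), 11, 66, 85), (352, np.int64(47), 14, 77, 102), (354, np.int64(9), 6, 78, 95), (356, np.int64(15), 0, 79, 90)]
224 [(348, np.int64(58), -1, 44, 36), (350, np.int64(43), -3, 51, 42), (352, np.int64(36), 14, 78, 98), (354, np.int64(14), 6, 78, 89), (356, np.int64(23), -2, 78, 80)]
225 [(348, np.int64(57), 2, 48, 39), (350, np.int64(61), -4, 51, 35), (352, np.int64(33), 14, 78, 92), (354, np.int64(10), 6, 78, 83), (356, np.int64(46), -3, 77, 73)]
226 [(348, np.int64(57), 3, 51, 38), (350, np.int64(60), 0, 55, 39), (352, np.int64(19), 13, 78, 84), (354, np.int64(25), 5, 78, 77), (356, np.int64(57), -16, 65, 36)]
227 [(348, np.int64(57), 6, 54, 39), (350, np.int64(58), 0, 57, 37), (352, np.int64(25), 14, 79, 82), (354, np.int64(45), -8, 65, 39), (356, np.int64(64), -12, 70, 42)]
228 [(348, np.int64(58), 8, 57, 39), (350, np.int64(56), 3, 60, 39), (352, np.int64(48),
[... 1701 characters left out ...]
 -28, 136, 39)]
241 [(364, np.int64(55), 0, 122, 43), (366, np.int64(74), -3, 127, 45), (368, np.int64(79), 3, 141, 75), (370, np.int64(78), 4, 148, 87), (372, np.int64(117), -20, 136, 40), (374, np.int64(118), -27, 138, 36)]
242 [(364, np.int64(65), 0, 123, 39), (366, np.int64(109), 0, 130, 47), (368, np.int64(105), -5, 134, 48), (370, np.int64(109), -14, 134, 38), (372, np.int64(116), -17, 139, 41), (374, np.int64(116), -25, 140, 36)]
[ 2.66375346e-01  5.90205662e-01  1.89819388e+00  7.26279154e-07
  6.53097592e-01 -1.52086017e+00] [0.54844618 0.18105677 0.0515628 ]
2307 [[-0.05   0.03   0.083]
 [-0.045  0.032  0.177]
 [-0.015  0.14   0.503]
 [ 0.034  0.159  0.584]
 [ 0.05   0.174  0.607]]
```

The depth shows that the fingertips are really at about z = 0.075, roughly 23 mm behind the reported TCP. I'll therefore go by the measured tip height: lower 30 mm and close.

Request:
arm_command:
  rows:
    - [1,0,0,0,0]
    - [1,0,0,0,0]
    - [1,0,0,0.2,0]
    - [1,0,0,0.15,0]
    - [1,0,0,0.1,0]
    - [1,0,0,0.05,0]
    - [1,0,0,0,0]
    - [0.6,0,0,0,0]
    - [0.4,0,0,0,0]
    - [0.3,0,0,0,0]
    - [0.3,0,0,0,0]

```text
time: 8.78
tcp_pos: [0.5487, 0.1811, 0.0224]
tcp_rot: [-0.108, 0.994, 0.0, 0.0]
wrist_force: [-2.7, -1.3, 14.4]
width: 0.0573
grip_force: 60.6
```

Run:
```python
from h import *
from station import readout,imaging
s=imaging.snapshot("scene"); cv2.imwrite("pics/f.png",cv2.resize(s["img"][190:270,310:420,::-1],(800,582),interpolation=2))
W=cloud(s); N=nestf(W); img=s["img"].astype(int)
m=(abs(N[...,0])<.04)&(N[...,1]>.05)&(N[...,1]<.17)&(img.max(-1)<60)&(N[...,2]>.05)&(N[...,2]<.085)
v,u=np.nonzero(m); o=np.lexsort((u,-v))[:24]
print([(u[i],v[i],*(N[v[i],u[i]]*1000).astype(int)) for i in o])
sp=(abs(N[...,0])<.036)&(N[...,1]>.068)&(N[...,1]<.155)&(N[...,2]<.07)&(img[...,0]>img[...,2]-15)&(img[...,0]>110)
print(rect(N[sp]))
```

```text
[(np.int64(369), np.int64(246), np.int64(3), np.int64(148), np.int64(54)), (np.int64(368), np.int64(245), np.int64(1), np.int64(142), np.int64(50)), (np.int64(369), np.int64(245), np.int64(2), np.int64(147), np.int64(58)), (np.int64(370), np.int64(245), np.int64(0), np.int64(148), np.int64(56)), (np.int64(368), np.int64(244), np.int64(2), np.int64(142), np.int64(57)), (np.int64(369), np.int64(244), np.int64(2), np.int64(146), np.int64(62)), (np.int64(370), np.int64(244), np.int64(1), np.int64(148), np.int64(64)), (np.int64(371), np.int64(244), np.int64(-4), np.int64(147), np.int64(55)), (np.int64(366), np.int64(243), np.int64(8), np.int64(138), np.int64(64)), (np.int64(368), np.int64(243), np.int64(2), np.int64(141), np.int64(61)), (np.int64(369), np.int64(243), np.int64(3), np.int64(145), np.int64(68)), (np.int64(370), np.int64(243), np.int64(2), np.int64(149), np.int64(73)), (np.int64(371), np.int64(243), np.int64(-1), np.int64(149), np.int64(68)), (np.int64(366), np.int64(242), np.int64(7), np.int64(137), np.int64(67)), (np.int64(368), np.int64(242), np.int64(3), np.int64(141), np.int64(68)), (np.int64(369), np.int64(242), np.int64(3), np.int64(145), np.int64(75)), (np.int64(370), np.int64(242), np.int64(4), np.int64(149), np.int64(81)), (np.int64(371), np.int64(242), np.int64(-2), np.int64(147), np.int64(72)), (np.int64(366), np.int64(241), np.int64(7), np.int64(136), np.int64(73)), (np.int64(367), np.int64(241), np.int64(8), np.int64(140), np.int64(79)), (np.int64(366), np.int64(240), np.int64(7), np.int64(136), np.int64(78)), (np.int64(351), np.int64(231), np.int64(15), np.int64(78), np.int64(58)), (np.int64(352), np.int64(231), np.int64(10), np.int64(77), np.int64(51)), (np.int64(350), np.int64(230), np.int64(15), np.int64(74), np.int64(57))]
[  9.7 113.9  55.6  47.9  32.5]
```

Request:
arm_command:
  rows:
    - [0.2,0,0,-0.1,0]
    - [0.2,0,0,-0.15,0]
    - [0.2,0,0,-0.2,0]
    - [0.2,0,0,0,0.62]
    - [0.2,0,0,0,0.62]
    - [0.2,0,0,0,0]

```text
time: 9.57
tcp_pos: [0.5486, 0.1811, 0.0491]
tcp_rot: [-0.054, 0.999, 0.0, 0.0]
wrist_force: [0.4, 0.3, 1.3]
width: 0.057
grip_force: 63.8
```

Run:
```python
from h import *
from station import readout,imaging
st=readout.observe(); plan(*toW(0,0),.049,96.2,st); print(st["width"],st["grip_force"],st["wrist_force"])
s=imaging.snapshot("scene"); cv2.imwrite("pics/f.png",cv2.resize(s["img"][190:270,310:420,::-1],(800,582),interpolation=2))
```

```text
cur yaw 96.21 tool-axis mm [ 1.400e+00 -1.049e+02  1.000e-01] units [ 0.023 -1.748  0.002] turn units 0.003 |now [0.5486 0.1811 0.0491] t 9.57
0.05699657727388843 63.763121366500854 [0.38538515 0.26864263 1.2581732 ]
```

View pics/f.png

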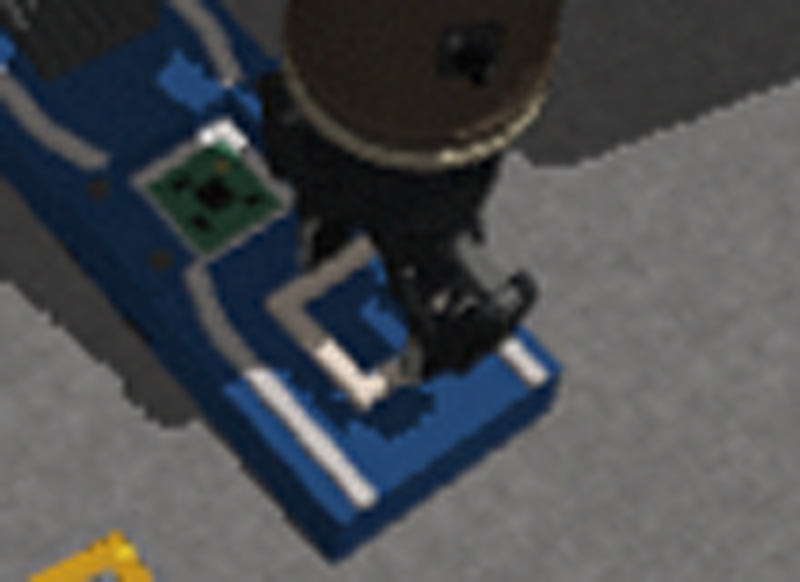

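Request:
arm_command:
  rows:
    - [0.2,0.006,-0.35,0,0]
    - [0.2,0.006,-0.5,0,0]
    - [0.2,0.006,-0.5,0,0]
    - [0.2,0.005,-0.4,0,0]
    - [0.2,0,0,0,0]
    - [0.2,0,0,0,0]

```text
time: 10.38
tcp_pos: [0.5583, 0.0762, 0.0486]
tcp_rot: [-0.054, 0.999, 0.0, -0.0]
wrist_force: [0.2, -0.3, 0.0]
width: 0.0573
grip_force: 63.8
```

Run:
```python
from h import *
from station import readout,imaging
st=readout.observe(); plan(*toW(0,0),.049,96.2,st)
for n in ("scene","top"):
    s=imaging.snapshot(n)
    W=cloud(s); N=nestf(W); img=s["img"].astype(int)
    m=(abs(N[...,0])<.06)&(abs(N[...,1])<.06)&(img[...,0]>img[...,2]-8)&(img.min(-1)>75)&(N[...,2]>.055)&(N[...,2]<.09)
    q=N[m]
    print(n,m.sum(),rect(q) if m.sum()>4 else 0, np.percentile(q,[1,50,99],axis=0).round(4) if m.sum() else 0)
    b=(abs(N[...,0])<.09)&(abs(N[...,1])<.2)&(N[...,2]>.03)&(N[...,2]<.05)
    print("nest rect",rect(N[b]))
    if n=="scene": cv2.imwrite("pics/g.png",cv2.resize(s["img"][175:255,295:405,::-1],(800,582),interpolation=2))
```

```text
cur yaw 96.18 tool-axis mm [-0.3  0.5 -0.4] units [-0.005  0.009 -0.007] turn units -0.003 |now [0.5583 0.0762 0.0486] t 10.38
scene 103 [ 0.3  1.2 62.5 61.8 -0.1] [[-0.0264 -0.0288  0.065 ]
 [ 0.0232 -0.0061  0.0725]
 [ 0.0311  0.0315  0.0768]]
nest rect [7.000e-01 7.000e-01 1.226e+02 3.236e+02 3.000e-01]
top 0 0 0
nest rect [-1.000e-01 -1.256e+02  7.010e+01  1.206e+02 -0.000e+00]
```

View pics/g.png

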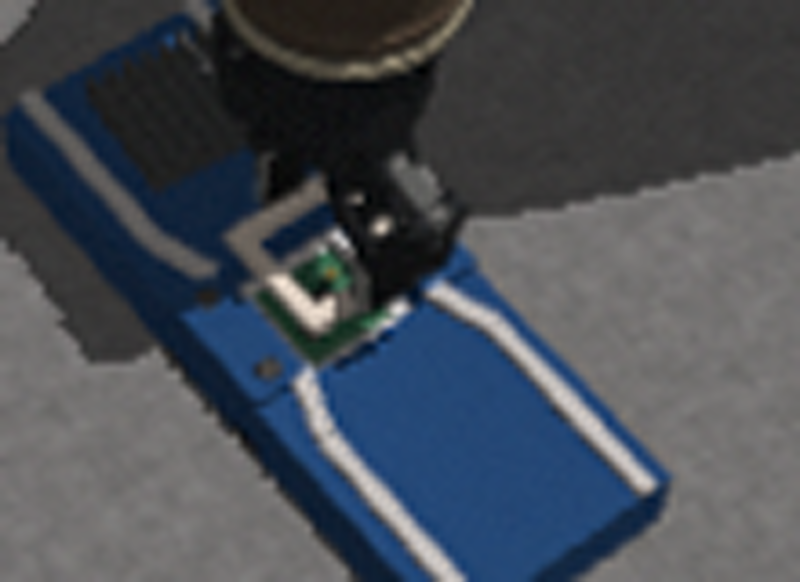

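Request:
arm_command:
  rows:
    - [0.2,0,0.4,0,0]
    - [0.2,0,0.6,0,0]
    - [0.2,0,0.5,0,0]
    - [0.2,0,0,0.15,0]
    - [0.2,0,0,0.15,0]
    - [0.2,0,0,0.08,0]
    - [0.2,0,0,0.035,0]
    - [0.2,0,0,0,0]
    - [0.6,0,0,0,0]
    - [0.6,0,0,0,0]
    - [0.6,0,0,-0.067,0]
    - [0.6,0,0,0,0]
    - [0.3,0,0,0,0]
    - [0.2,0,0,0,0]
    - [0.2,0,0,0,0]

```text
time: 12.35
tcp_pos: [0.5486, 0.166, 0.0276]
tcp_rot: [-0.054, 0.999, -0.0, -0.0]
wrist_force: [-0.2, -0.8, 1.0]
width: 0.0512
grip_force: 0.5
```

Request:
arm_command:
  rows:
    - [0.6,0,0,0,0]
    - [0.6,0,0,0,0]
    - [0.6,0,0,0.065,0]
    - [0.6,0,0,0,0]
    - [0.3,0,0,0,0]
    - [0.2,0,0,0,0]
    - [0.2,0,0,0,0]

```text
time: 13.22
tcp_pos: [0.5486, 0.1659, 0.0243]
tcp_rot: [-0.054, 0.999, -0.0, 0.0]
wrist_force: [-4.3, 0.5, 12.7]
width: 0.0565
grip_force: 60.9
```

Request:
arm_command:
  rows:
    - [0.2,0,0,-0.15,0]
    - [0.2,0,0,-0.2,0]
    - [0.2,0,-0.4,0,0]
    - [0.2,0,-0.6,0,0]
    - [0.2,0,-0.49,0,0]
    - [0.2,0,0,0,0]
    - [0.2,0,0,0,0]

```text
time: 14.1
tcp_pos: [0.5585, 0.0774, 0.0452]
tcp_rot: [-0.054, 0.999, 0.0, 0.0]
wrist_force: [0.4, 0.7, -0.1]
width: 0.0565
grip_force: 63.5
```

Run:
```python
from h import *
from station import readout,imaging
st=readout.observe(); plan(*toW(0,0),.049,96.2,st); print(st["wrist_force"])
for n in ("scene",):
    s=imaging.snapshot(n)
    W=cloud(s); N=nestf(W); img=s["img"].astype(int)
    m=(abs(N[...,0])<.06)&(abs(N[...,1])<.06)&(img[...,0]>img[...,2]-8)&(img.min(-1)>75)&(N[...,2]>.053)&(N[...,2]<.09)
    q=N[m]
    print(n,m.sum(),rect(q) if m.sum()>4 else 0, np.percentile(q,[1,50,99],axis=0).round(4) if m.sum() else 0)
    A=np.c_[q[:,:2],np.ones(len(q))]; print("plane",np.linalg.lstsq(A,q[:,2],rcond=None)[0])
    b=(abs(N[...,0])<.09)&(abs(N[...,1])<.2)&(N[...,2]>.03)&(N[...,2]<.05)
    print("nest rect",rect(N[b]))
    cv2.imwrite("pics/g2.png",cv2.resize(s["img"][175:255,295:405,::-1],(800,582),interpolation=2))
```

```text
cur yaw 96.17 tool-axis mm [ 0.  -0.7 -3.8] units [ 0.    -0.011 -0.063] turn units -0.005 |now [0.5585 0.0774 0.0452] t 14.1
[ 0.41521443  0.68597346 -0.12964762]
scene 102 [ 1.5  1.  59.6 62.   1.3] [[-0.0268 -0.0281  0.059 ]
 [ 0.0237 -0.0019  0.0674]
 [ 0.0309  0.032   0.072 ]]
plane [-0.02232129  0.00770915  0.06744263]
nest rect [ 2.000e-01  1.200e+00  3.226e+02  1.228e+02 -1.000e-01]
```

View pics/g2.png

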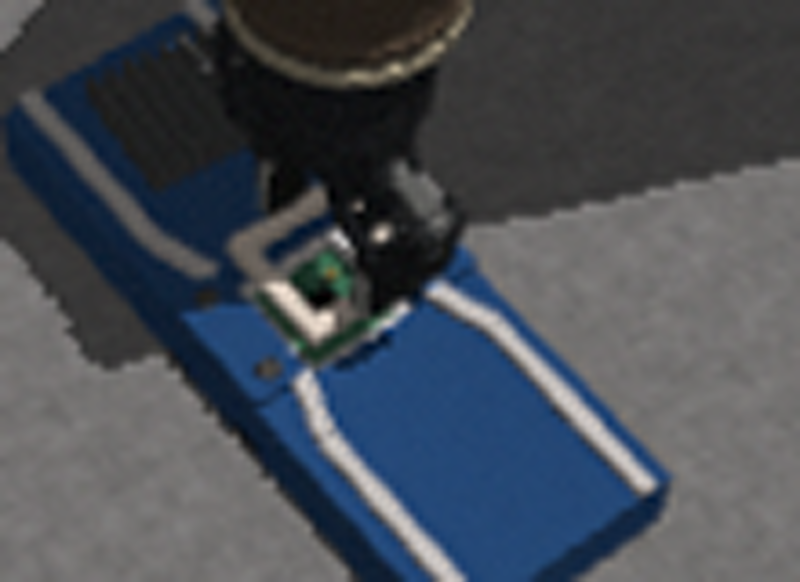

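Request:
arm_command:
  rows:
    - [0.2,0.008,-0.005,0.1,0]
    - [0.2,0,0,0.12,0]
    - [0.2,0,0,0.08,0]
    - [0.2,0,0,0.05,0]
    - [0.2,0,0,0.04,0]
    - [0.2,0,0,0,0]

```text
time: 14.9
tcp_pos: [0.5578, 0.0767, 0.0212]
tcp_rot: [-0.054, 0.999, -0.0, -0.0]
wrist_force: [-0.1, 0.1, -0.2]
width: 0.0563
grip_force: 63.5
```

Request:
arm_command:
  rows:
    - [0.2,0,0,0.02,0]
    - [0.2,0,0,0.015,0]
    - [0.2,0,0,0,0]

```text
time: 15.28
tcp_pos: [0.5578, 0.0767, 0.0192]
tcp_rot: [-0.054, 0.999, 0.0, -0.0]
wrist_force: [0.0, 0.0, 0.1]
width: 0.0562
grip_force: 63.5
```

Request:
arm_command:
  rows:
    - [0.2,0,0,0.02,0]
    - [0.2,0,0,0.015,0]
    - [0.2,0,0,0,0]

```text
time: 15.65
tcp_pos: [0.5581, 0.0767, 0.0185]
tcp_rot: [-0.054, 0.999, 0.0, 0.0]
wrist_force: [-6.9, -0.7, 30.6]
width: 0.0562
grip_force: 79.4
```

Request:
arm_command:
  rows:
    - [0.2,0,0,-0.015,0]
    - [0.2,0,0,0,0]
    - [0.7,0,0,0,0]
    - [0.7,0,0,0,0]
    - [0.7,0,0,0,0]
    - [0.7,0,0,-0.5,0]
    - [0.7,0,0,-0.8,0]
    - [0.7,0,0,-0.6,0]

```text
time: 16.65
tcp_pos: [0.5581, 0.0768, 0.1336]
tcp_rot: [-0.054, 0.999, 0.0, 0.0]
wrist_force: [0.0, 0.7, -0.1]
width: 0.0729
grip_force: 0.0
```

Run:
```python
from h import *
from station import readout,imaging
st=readout.observe(); plan(*toW(-.0035,-.1113),.13,90.7,st); print(st["wrist_force"])
s=imaging.snapshot("scene")
W=cloud(s); N=nestf(W); img=s["img"].astype(int)
m=(abs(N[...,0])<.034)&(abs(N[...,1])<.036)&(img.min(-1)>80)&(N[...,2]<.06)
q=N[m]; print(m.sum(),rect(q),np.percentile(q,[1,50,99],axis=0).round(4)); A=np.c_[q[:,:2],np.ones(len(q))]; print("plane",np.linalg.lstsq(A,q[:,2],rcond=None)[0])
cv2.imwrite("pics/k.png",cv2.resize(s["img"][175:255,295:405,::-1],(800,582),interpolation=2))
```

```text
cur yaw 96.2 tool-axis mm [   3.  -111.4    3.6] units [ 0.05  -1.857  0.06 ] turn units 1.101 |now [0.5581 0.0768 0.1336] t 16.65
[ 0.03925134  0.73864425 -0.08904241]
164 [ 0.2  0.8 69.3 66.4 -0.5] [[-0.0325 -0.0326  0.025 ]
 [-0.0092  0.003   0.0324]
 [ 0.0328  0.034   0.0472]]
plane [0.04439146 0.0220678  0.03249965]
```

View pics/k.png

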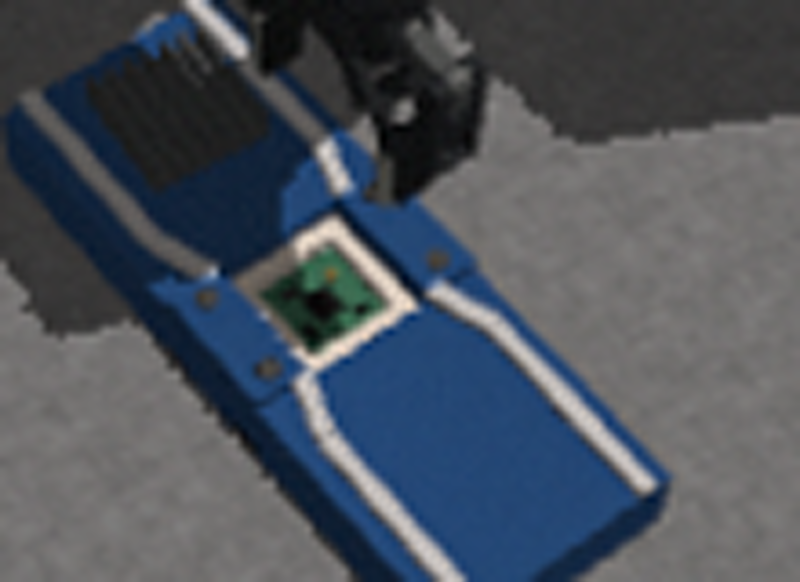

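The spacer frame lies flat in the pocket (about 325,290). Now the sink.

Request:
arm_command:
  rows:
    - [1,0,0,0,0.55]
    - [1,0,0,0,0.55]
    - [1,-0.032,-0.4,0,0]
    - [1,-0.032,-0.5,0,0]
    - [1,-0.032,-0.5,0,0]
    - [1,-0.032,-0.454,0,0]
    - [1,0,0,0.5,0]
    - [1,0,0,0.5,0]
    - [1,0,0,0,0]
    - [1,0,0,0,0]

```text
time: 17.95
tcp_pos: [0.5673, -0.0344, 0.0727]
tcp_rot: [-0.006, 1.0, -0.0, 0.0]
wrist_force: [-0.3, 0.0, 0.8]
width: 0.0856
grip_force: 0.0
```

Run:
```python
from h import *
from station import readout,imaging
st=readout.observe(); plan(*toW(-.0033,-.1113),.0277,90.7,st); print(st["wrist_force"],st["width"])
s=imaging.snapshot("scene"); W=cloud(s); N=nestf(W); img=s["img"].astype(int)
sk=(abs(N[...,0])<.036)&(N[...,1]<-.065)&(N[...,1]>-.158)&(N[...,2]<.065)&(N[...,2]>.044)&(img.max(-1)<80)&(img[...,2]<img[...,0]+15)
print("sink",sk.sum(),rect(N[sk]),np.percentile(N[sk],[1,50,99],axis=0).round(4))
m=(abs(N[...,0])<.034)&(abs(N[...,1])<.034)&(img.min(-1)>80)&(N[...,2]<.06)&(img[...,0]>img[...,2]-15)
q=N[m]; print("spacer",m.sum(),rect(q),np.percentile(q,[1,50,99],axis=0).round(4)); A=np.c_[q[:,:2],np.ones(len(q))]; print(np.linalg.lstsq(A,q[:,2],rcond=None)[0])
```

```text
cur yaw 90.71 tool-axis mm [-0.   0.1 45. ] units [-0.001  0.001  0.75 ] turn units 0.001 |now [ 0.5673 -0.0344  0.0727] t 17.95
[-0.26750629  0.03293042  0.7709675 ] 0.08563076505403379
sink 240 [  -1.4 -109.2   63.1   59.2   -4.5] [[-0.0323 -0.1397  0.0442]
 [ 0.0031 -0.108   0.0524]
 [ 0.0286 -0.0788  0.061 ]]
spacer 176 [ 0.9  0.2 66.9 63.8  1.9] [[-0.0321 -0.0313  0.0236]
 [-0.0052 -0.0033  0.0324]
 [ 0.0326  0.0297  0.0465]]
[ 0.0495863  -0.00615067  0.03241515]
```

Request:
arm_command:
  rows:
    - [1,0,0,0.3,0]
    - [1,0,0,0.25,0]
    - [1,0,0,0.15,0]
    - [1,0,0,0.05,0]
    - [1,0,0,0,0]
    - [0.6,0,0,0,0]
    - [0.3,0,0,0,0]
    - [0.25,0,0,0,0]
    - [0.25,0,0,0,0]

```text
time: 19.12
tcp_pos: [0.5672, -0.0344, 0.028]
tcp_rot: [-0.006, 1.0, -0.0, 0.0]
wrist_force: [-3.2, 0.2, 12.7]
width: 0.0575
grip_force: 60.8
```

Run:
```python
from h import *
from station import readout,imaging
st=readout.observe(); print(st["tcp_pos"],st["wrist_force"],st["width"])
for n in ("scene","top"):
    s=imaging.snapshot(n); W=cloud(s); N=nestf(W); img=s["img"].astype(int)
    m=(abs(N[...,0])<.031)&(abs(N[...,1])<.031)&(img.min(-1)>80)&(N[...,2]<.06)&(img[...,0]>img[...,2]-15)&(np.maximum(abs(N[...,0]),abs(N[...,1]))>.021)
    q=N[m]; 
    if len(q)<20: print(n,len(q)); continue
    for ax in (0,1):
        for sg in (-1,1):
            k=q[sg*q[:,ax]>.021]; print(n,ax,sg,len(k),np.median(k[:,2]).round(4) if len(k) else 0)
```

```text
[ 0.56723897 -0.0344441   0.02803178] [-3.15013061  0.23231448 12.69821754] 0.05745291200339474
scene 0 -1 48 0.0328
scene 0 1 29 0.0327
scene 1 -1 40 0.0333
scene 1 1 33 0.0327
top 0
```

Request:
arm_command:
  rows:
    - [0.2,0,0,-0.12,0]
    - [0.2,0,0,-0.15,0]
    - [0.2,0,0,-0.15,-0.55]
    - [0.2,0,0,0,-0.55]
    - [0.2,-0.014,0.4,0,0]
    - [0.2,-0.014,0.5,0,0]
    - [0.2,-0.014,0.5,0,0]
    - [0.2,-0.013,0.455,0,0]
    - [0.2,0,0,0,0]
    - [0.2,0,0,0,0]

```text
time: 20.48
tcp_pos: [0.5583, 0.0764, 0.0526]
tcp_rot: [-0.054, 0.999, -0.0, 0.0]
wrist_force: [0.4, 0.8, -0.7]
width: 0.0572
grip_force: 63.9
```

Run:
```python
from h import *
from station import readout,imaging
st=readout.observe(); plan(*toW(0,0),.0277,96.2,st); print(st["wrist_force"],st["width"])
s=imaging.snapshot("scene"); W=cloud(s); N=nestf(W); img=s["img"].astype(int)
sk=(abs(N[...,0])<.045)&(abs(N[...,1])<.05)&(N[...,2]<.090)&(N[...,2]>.058)&(img.max(-1)<90)
q=N[sk]; print(sk.sum(),rect(q),np.percentile(q,[1,50,99],axis=0).round(4))
for lo in (-.03,-.02,-.01,0,.01,.02):
    k=q[(q[:,1]>lo)&(q[:,1]<lo+.01)]; print(lo,len(k),np.sort(k[:,0])[-5:].round(3), np.sort(k[:,0])[:3].round(3))
b=(abs(N[...,0])<.09)&(abs(N[...,1])<.2)&(N[...,2]>.03)&(N[...,2]<.05); print("nest",rect(N[b]))
f=(N[...,0]>.02)&(N[...,0]<.045)&(abs(N[...,1])<.05)&(N[...,2]<.090)&(N[...,2]>.05)
print("y ext at x>20",np.sort(N[f][:,1])[[0,2,5,-6,-3,-1]].round(3))
```

```text
cur yaw 96.22 tool-axis mm [-0.3  0.3 24.9] units [-0.005  0.005  0.415] turn units 0.004 |now [0.5583 0.0764 0.0526] t 20.48
[ 0.35617479  0.77897951 -0.72590527] 0.05720968239180167
276 [ 1.5  0.5 81.2 60.1 -0.7] [[-0.0259 -0.0291  0.063 ]
 [ 0.0107 -0.001   0.0773]
 [ 0.0311  0.0375  0.089 ]]
-0.03 52 [0.029 0.03  0.03  0.031 0.031] [-0.018 -0.018 -0.018]
-0.02 43 [0.029 0.029 0.029 0.03  0.03 ] [-0.009 -0.008 -0.008]
-0.01 45 [0.029 0.03  0.03  0.03  0.03 ] [-0.026 -0.01  -0.008]
0 41 [0.029 0.03  0.03  0.03  0.032] [-0.028 -0.027 -0.027]
0.01 38 [0.029 0.03  0.03  0.03  0.031] [-0.019 -0.001 -0.001]
0.02 33 [0.029 0.03  0.031 0.031 0.032] [0.002 0.008 0.009]
nest [  1.4   1.1 123.5 322.5   0.7]
y ext at x>20 [-0.029 -0.027 -0.024  0.03   0.031  0.032]
```

Request:
arm_command:
  rows:
    - [0.2,-0.005,0.005,0.15,0]
    - [0.2,0,0,0.15,0]
    - [0.2,0,0,0.09,0]
    - [0.2,0,0,0.03,0]
    - [0.2,0,0,0.03,0]
    - [0.2,0,0,0,0]

```text
time: 21.28
tcp_pos: [0.5585, 0.077, 0.0252]
tcp_rot: [-0.054, 0.999, -0.0, 0.0]
wrist_force: [0.2, 1.0, -1.7]
width: 0.057
grip_force: 63.9
```

Request:
arm_command:
  rows:
    - [0.2,0,0,0.02,0]
    - [0.2,0,0,0.02,0]
    - [0.2,0,0,0,0]

```text
time: 21.65
tcp_pos: [0.5584, 0.0769, 0.0228]
tcp_rot: [-0.054, 0.999, -0.0, -0.0]
wrist_force: [0.2, 0.1, -0.1]
width: 0.0566
grip_force: 63.9
```

Request:
arm_command:
  rows:
    - [0.2,0,0,0.013,0]
    - [0.2,0,0,0,0]

```text
time: 21.9
tcp_pos: [0.5585, 0.0769, 0.0222]
tcp_rot: [-0.054, 0.999, -0.0, 0.0]
wrist_force: [-0.8, 1.1, 2.8]
width: 0.0574
grip_force: 64.3
```

Touching down now (2.8 N). I'll release and retreat.

Request:
arm_command:
  rows:
    - [0.4,0,0,0,0]
    - [0.7,0,0,0,0]
    - [0.7,0,0,0,0]
    - [0.7,0,0,-0.1,0]
    - [0.7,0,0,-0.5,0]
    - [0.7,0,0,-0.8,0]
    - [0.7,0,0,-0.8,0]
    - [0.7,0.8,0,-0.5,0]
    - [0.7,0,0,0,0]
    - [0.7,0,0,0,0]

```text
time: 23.15
tcp_pos: [0.5112, 0.0718, 0.1845]
tcp_rot: [-0.054, 0.999, 0.0, 0.001]
wrist_force: [0.7, 0.4, 0.1]
width: 0.0724
grip_force: 0.0
```

Run:
```python
from h import *
from station import readout,imaging
st=readout.observe(); print(st["tcp_pos"],st["wrist_force"],st["width"],st["time"])
s=imaging.snapshot("scene"); W=cloud(s); N=nestf(W); img=s["img"].astype(int)
sk=(abs(N[...,0])<.036)&(abs(N[...,1])<.04)&(N[...,2]<.065)&(N[...,2]>.036)&(img.max(-1)<80)&(img[...,2]<img[...,0]+15)
q=N[sk]; print(sk.sum(),rect(q),np.percentile(q,[1,50,90,99],axis=0).round(4))
for ax in (0,1):
    for lo in (-.03,-.01,.01):
        k=q[(q[:,ax]>lo)&(q[:,ax]<lo+.02)]; print(ax,lo,len(k),np.percentile(k[:,2],[50,90]).round(4))
for t in ["spacer","sink","module"]: print(t,[(np.round(b["bbox"]),round(b["confidence"],2)) for b in finder.boxes_of(t,s)[:2]])
```

```text
[0.5111585  0.07175576 0.18453018] [0.73894334 0.36593496 0.09459333] 0.07241881795729396 23.15
321 [-1.9 -2.5 66.  71.3  0.4] [[-0.0297 -0.0288  0.0365]
 [ 0.0011  0.0036  0.0467]
 [ 0.0228  0.0274  0.0523]
 [ 0.0306  0.0321  0.0554]]
0 -0.03 94 [0.0468 0.0527]
0 -0.01 104 [0.0468 0.0523]
0 0.01 110 [0.0464 0.0521]
1 -0.03 89 [0.046  0.0519]
1 -0.01 103 [0.0476 0.0529]
1 0.01 109 [0.0468 0.0526]Traceback (most recent call last):
  File "<stdin>", line 10, in <module>
NameError: name 'finder' is not defined. Did you mean: 'filter'?
```

The fin tops are level at about 52 mm across the whole sink, which is the seated height, so I'm handing in.

```bash
python3 -c "
from station import close_job
print(close_job())"
```

```text
the job is handed in; nothing more can be done
None
```

The spacer frame and then the heat sink are in the pocket on the module, both level at about their seated heights by the camera depth, and the job was handed in at about 23 s; no verdict was returned.

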